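# Find the full staple tin by weight and hold it out

### The job

I want to refill the stapler, but the two blue staple tins in the grey tray look the same and only one is full: lift each of them in turn clear of the tray to feel which is heavier, and set the lighter one back down, upright and not dropped, in the tray. Finish while still holding the heavier one in the gripper, upright and still, centred some 15 cm above the round cork coaster so that I can take it from you; do not set it down or let go. Keep both tins upright throughout, and leave the mug, stapler, glass cube and pen cup as they are.

Things in the scene. Friction and masses are not known exactly. Their poses are not given: they have to be found in the camera images.
- tin_p_mid (a point): one of two closed square tins of staples that look exactly alike: 52 x 52 mm, 56 mm high, rigid, blue sides, steel lid band. One is full (0.39 to 0.49 kg in all), the other nearly empty (0.12 to 0.18 kg); which one changes from run to run, only lifting tells. This point is its centre, 28 mm above its underside; z up, x and y square to its sides
- tin_q_mid (a point): one of two closed square tins of staples that look exactly alike: 52 x 52 mm, 56 mm high, rigid, blue sides, steel lid band. One is full (0.39 to 0.49 kg in all), the other nearly empty (0.12 to 0.18 kg); which one changes from run to run, only lifting tells. This point is its centre, 28 mm above its underside; z up, x and y square to its sides
- tin_p: the tin of tin_p_mid; this origin is the centre of its underside. It starts upright in the tray, one tin in each compartment, sides within 0.25 rad of the tray's; 45 N of grip hold it safely
- tin_q: the tin of tin_q_mid; this origin is the centre of its underside. It starts upright in the tray, one tin in each compartment, sides within 0.25 rad of the tray's; 45 N of grip hold it safely
- tray: grey plastic desk tray fixed to the desk, 140 mm (its x) by 290 mm (its y) and 13 mm high, with one 13 mm high dividing wall in the middle that makes two compartments side by side along its y; walls 5 mm thick. Origin at the centre of its underside, on the desk (z = 0)
- tray_floor (a point): centre of the tray's inner floor, 5 mm above the desk, axes as the tray's; the compartments' centres lie at y = +70 and -70 mm of it
- coaster_top (a point): round cork coaster in a dark wood rim, fixed flat on the desk, 106 mm in diameter, 5 mm high; this point is the centre of its top face. It lies on the other side of the desk from the tray
- mug: white ceramic mug, 82 mm in diameter, 95 mm high, handle on its y side; origin at the centre of its underside. Leave alone
- stapler: grey plastic stapler, 140 mm long (its x), 36 mm wide, 60 mm high, in front of the monitor riser; origin at the centre of its underside. Leave alone
- cube: clear glass paperweight cube, 60 mm; origin at the centre of its underside. Leave alone
- pencup: steel pen cup, 76 mm in diameter, 100 mm high, with pens reaching 155 mm; origin at the centre of its underside. Leave alone
Mind the look-alikes: they are no part of the job. Leave any red look-alike of the tin_p alone.

How it is judged (in metres and radians):
On the way, in this order (a step that is already met when the one before it is completed fails the run):
1. the lighter tin is lifted clear of the tray in the gripper, underside at least 12 mm above the tray's floor (((z of tin_p_mid in the frame of tray_floor above 0.04 m and contact force between the fingers and tin_p above 0.5 N and contact force between tin_p and tray below 0.02 N and contact force between tin_p and tin_q below 0.02 N and contact force between the fingers and tin_q below 0.1 N and contact force between tin_q and tray above 2.8 N) or (z of tin_q_mid in the frame of tray_floor above 0.04 m and contact force between the fingers and tin_q above 0.5 N and contact force between tin_q and tray below 0.02 N and contact force between tin_q and tin_p below 0.02 N and contact force between the fingers and tin_p below 0.1 N and contact force between tin_p and tray above 2.8 N))), for 0.2 s.
2. the lighter tin stands upright in the tray again, let go (((z of tin_p_mid in the frame of tray_floor between 0.022 and 0.034 m and x of tin_p_mid in the frame of tray_floor between -0.05 and 0.05 m and y of tin_p_mid in the frame of tray_floor between -0.125 and 0.125 m and angle between tin_p_mid's own z axis and vertical below 0.1 rad and linear speed of tin_p below 0.03 m/s and contact force between the fingers and tin_p below 0.1 N and contact force between tin_p and tray between 0.5 and 2.8 N) or (z of tin_q_mid in the frame of tray_floor between 0.022 and 0.034 m and x of tin_q_mid in the frame of tray_floor between -0.05 and 0.05 m and y of tin_q_mid in the frame of tray_floor between -0.125 and 0.125 m and angle between tin_q_mid's own z axis and vertical below 0.1 rad and linear speed of tin_q below 0.03 m/s and contact force between the fingers and tin_q below 0.1 N and contact force between tin_q and tray between 0.5 and 2.8 N))), for 0.2 s.
At the end, for the whole second after the job is handed in: heavier tin held in the fingers, within 35 mm of the coaster's centre line, underside 80 to 240 mm above it, within 0.15 rad of upright, still (0.03 m/s, 0.3 rad/s); lighter tin upright (0.1 rad), still and let go on the tray's floor (((z of tin_q_mid in the frame of tray_floor between 0.022 and 0.034 m and x of tin_q_mid in the frame of tray_floor between -0.05 and 0.05 m and y of tin_q_mid in the frame of tray_floor between -0.125 and 0.125 m and angle between tin_q_mid's own z axis and vertical below 0.1 rad and linear speed of each of tin_q, tin_p below 0.03 m/s and contact force between the fingers and tin_q below 0.1 N and contact force between tin_q and tray between 0.5 and 2.8 N and horizontal distance between tin_p_mid and coaster_top below 0.035 m and z of tin_p_mid in the frame of coaster_top between 0.108 and 0.268 m and angle between tin_p_mid's own z axis and vertical below 0.15 rad and angular speed of tin_p below 0.3 rad/s and contact force between the fingers and tin_p above 1 N and contact force between tin_p and tin_q below 0.05 N) or (z of tin_p_mid in the frame of tray_floor between 0.022 and 0.034 m and x of tin_p_mid in the frame of tray_floor between -0.05 and 0.05 m and y of tin_p_mid in the frame of tray_floor between -0.125 and 0.125 m and angle between tin_p_mid's own z axis and vertical below 0.1 rad and linear speed of each of tin_p, tin_q below 0.03 m/s and contact force between the fingers and tin_p below 0.1 N and contact force between tin_p and tray between 0.5 and 2.8 N and horizontal distance between tin_q_mid and coaster_top below 0.035 m and z of tin_q_mid in the frame of coaster_top between 0.108 and 0.268 m and angle between tin_q_mid's own z axis and vertical below 0.15 rad and angular speed of tin_q below 0.3 rad/s and contact force between the fingers and tin_q above 1 N and contact force between tin_q and tin_p below 0.05 N))); the arm keeps its last pose, push and grip.
It fails at once if a tin is tipped by more than 0.5 rad (angle between any of tin_p_mid, tin_q_mid's own z axis and vertical above 0.5 rad).
It fails at once if a tin is dropped or knocked (faster than 0.4 m/s while not held) ((linear speed of tin_p above 0.4 m/s and contact force between the fingers and tin_p below 0.05 N) or (linear speed of tin_q above 0.4 m/s and contact force between the fingers and tin_q below 0.05 N)).
It fails at once if the mug, stapler, glass cube or pen cup is moved by more than 30 mm or tipped by more than 0.3 rad (distance of any of mug, stapler, cube, pencup from where it was at the start of the episode above 0.03 m or angle between any of mug, stapler, cube, pencup's own z axis and vertical above 0.3 rad).
It also fails if it takes over 67 s, if anything falls off the work surface, if the arm or the gripper's body presses on something with over 40 N, if the wrist force passes 120 N, or if a joint passes its speed limit or range.

### The arm

A 6-joint arm with a two-finger parallel gripper is mounted at the origin on the work surface. World frame = base frame: x ahead of the robot, y to its left, z up, the work surface at z = 0. Lengths are in mm, angles in rad, forces in N, time in s.
With the tool pointing down it reaches from about 325 to 900 mm from the base axis. Payload 6.1 kg.
Tool frame: the origin (TCP) lies between the finger pads; the fingertips stand 22 mm ahead of it and the grasp point (between the pads) lies 3 mm ahead of it; z points along the fingers, y is the line along which they close (so a half turn about z gives the same grasp; the last joint's range is limited). The gripper opens to 85 mm and grips with 20 to 120 N. Pads are 22 mm wide; open, the fingers measure 114 mm over their backs; the gripper's body (76 mm by 85 mm) begins 54 mm behind the grasp point. The pads swing forward as they close: fully open they stand 13 mm farther back than shut.
Start: joints at [1.079, 0.22, 1.526, -0, 1.395, -0.126], TCP at [223.558, 583.642, 253.3] pointing down, gripper open.
Joint ranges: [-2.98, 2.98], [-0.91, 2.08], [0.09, 2.57], [-1.24, 4.39], [0.2, 2.65], [-2.68, 2.68]. Speed limits (rad/s): [2.57, 2.57, 3.01, 3.14, 3.14, 3.14].

### API

Orientations are given as a unit quaternion [x, y, z, w].
In Python, from cell import r gives the robot as it stands. Calls block until the motion is done:
- r.goto(position, orientation): joint-space move of the TCP to a pose.
- r.move_linear(position, ori=None, rate=150): straight line of the TCP; ori=None keeps the orientation; rate is the mean speed in mm/s.
- r.movej(angles): joint-space move.
- r.set_gripper(opening, grip_force=None): opening from 0.0 (shut) to 1.0 (fully open); grip_force is the grip in N (None keeps the last); returns when the fingers have stopped.
- r.wait(seconds).
- r.ik(position, orientation): joint angles nearest the present ones, or None.
- r.capture(name): name is "scene" or "top" or "wrist"; returns the picture (480x640x3 uint8, blue, green, red); there is no depth.
- r.calibration(name): a dict with "camera_matrix" (3x3 intrinsics, pixels), "rvec" (rotation vector, rad) and "tvec" (3), from world to camera coordinates, as OpenCV has them; the wrist camera has in their place "mount" (4x4, takes a point from camera to tool coordinates, whose origin is the TCP and whose axes are the flange's). Camera axes: x right, y down, z forward; pixel columns grow to the right and rows downward; lengths in mm; the calibration is good to about 2 mm. A picture is of the moment at which its call begins: read the wrist's pose just before it. calibration takes no time and is no camera call.
A pose or a line that the arm cannot do raises r.Unreachable and nothing moves.
- r.close_job(): hands the job in; it is judged then, once.
Trained networks look in the newest picture that a camera, given by its name, has taken for a name from the list of things; names that differ only in an ending like _2 or _b are one class to them, and where a whole thing is asked for, a point or a joint stands for the part that bears it (a point fixed in the world has none). Each returns a list of dicts, best first, with "p" (0 to 1); they miss things now and then, are a little off and sometimes report something else, mostly with a low value. They report only what shows in the picture. A call takes as long as a camera call. They do not tell look-alikes from the thing itself.
- r.spot_in(thing, camera): "location" ([row, column] in pixels, amid what is visible of it).
- r.trace(thing, camera): "region" (480x640 bool, what is visible of it) and "location" ([row, column] in pixels, amid what is visible of it).
- r.place_of(thing, camera): "location" ([row, column] in pixels: a listed point, or the origin of a listed thing).
Readings, each from a call of its own:
- r.read_time_s(): time.
- r.read_q(): joint angles.
- r.read_qd(): joint speeds.
- r.read_joint_torque(): joint torques, N m.
- r.read_eef_pos(): TCP position.
- r.read_eef_rot(): TCP orientation.
- r.read_contact_force(): force on the tool from outside, world axes, zero at the start.
- r.read_moment(): the same for the moment, N m.
- r.read_grip_width(): opening from 0.0 (shut) to 1.0 (fully open).
- r.read_finger_force(): force on a finger pad.
Only numpy, scipy, OpenCV 4.12 (cv2) and the standard library are available. Lean on these libraries where they do the work, as an engineer would, in place of code of your own. Each camera call takes 0.05 s, during which the arm holds its last target. There are 200 camera calls.

## Working session

There is one attempt and no reset: what is moved stays moved. The work goes in short steps, each a Python script; the robot and the scene stay as the last script left them, time stands still between calls to the robot, and variables do not carry over. Pictures are saved under pics/ and viewed, at most 10 in all, crops included, and the job is handed in when it is done.

```bash
mkdir -p pics
cat > h.py <<'E'
import numpy as np, cv2
from cell import r
def ray(cam,pix,z):
    """pixel [row,col] -> world point at height z (fixed cameras)"""
    c=r.calibration(cam);K=np.array(c["camera_matrix"],float);R=cv2.Rodrigues(np.array(c["rvec"],float))[0];t=np.array(c["tvec"],float).ravel()
    d=R.T@np.linalg.solve(K,[pix[1],pix[0],1.]);o=-R.T@t
    return o+d*(z-o[2])/d[2]
E
python3 - <<'E'
from h import *
for cam in("top","scene"):
    cv2.imwrite(f"pics/{cam}0.png",r.capture(cam))
    for n,z in(("tin_p_mid",33),("tray_floor",5),("coaster_top",5),("mug",0),("stapler",0),("cube",0),("pencup",0)):
        for d in r.place_of(n,cam)[:4]:
            print(cam,n,round(d["p"],2),np.round(d["location"]),ray(cam,d["location"],z).round(0))
print(r.read_time_s(),r.read_eef_rot(),r.read_contact_force())
E
```

```text
top tin_p_mid 0.77 [318. 245.] [312. 194.  33.]
top tin_p_mid 0.73 [244. 213.] [521. 288.  33.]
top tin_p_mid 0.27 [254. 238.] [492. 218.  33.]
top tray_floor 0.75 [254. 235.] [494. 229.   5.]
top coaster_top 0.59 [254. 372.] [ 492. -169.    5.]
top mug 0.75 [263. 144.] [472. 496.   0.]
top stapler 0.84 [176. 314.] [729.  -2.   0.]
top cube 0.93 [276. 471.] [ 429. -460.    0.]
top cube 0.72 [247. 216.] [518. 287.   0.]
top pencup 0.78 [222. 469.] [ 588. -462.    0.]
scene tin_p_mid 0.88 [314. 392.] [510. 287.  33.]
scene tin_p_mid 0.72 [258. 418.] [316. 185.  33.]
scene tray_floor 0.6 [304. 380.] [498. 227.   5.]
scene coaster_top 0.65 [224. 296.] [ 490. -169.    5.]
scene mug 0.64 [365. 458.] [471. 492.  -0.]
scene stapler 0.62 [293. 255.] [740. -20.   0.]
scene cube 0.94 [172. 258.] [ 434. -463.    0.]
scene pencup 0.66 [190. 221.] [ 584. -457.    0.]
0.8 [1.81883113e-01 9.83320158e-01 3.13814141e-05 2.21531717e-06] [ 0.48228508 -0.83804714  0.30314263]
```

Run:
```python
import cv2
a=cv2.imread("pics/top0.png")[150:370,110:400]; cv2.imwrite("pics/topc.png",cv2.resize(a,None,fx=2.7,fy=2.7,interpolation=cv2.INTER_CUBIC))
```

```text
(no output)
```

View pics/topc.png

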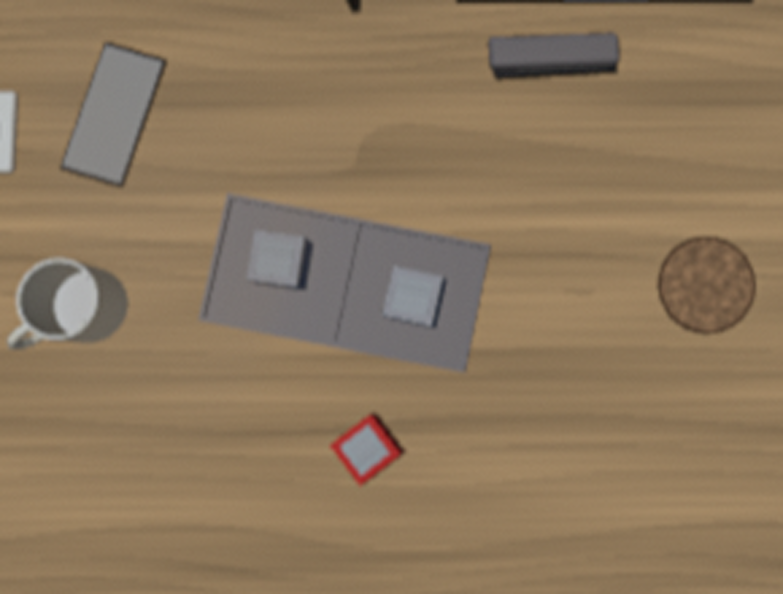

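View pics/scene0.png

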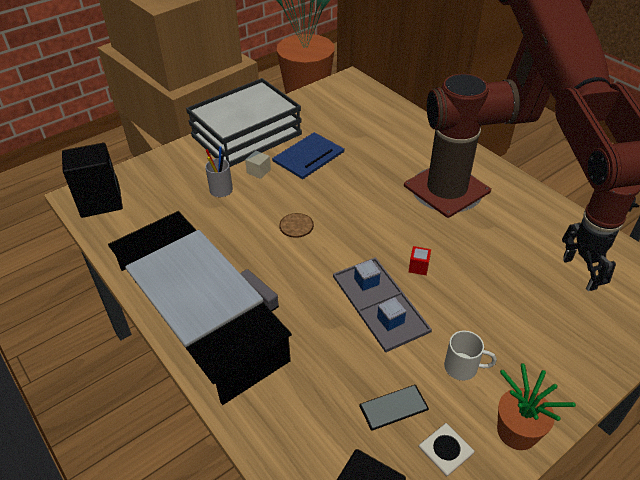

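The top view shows the blue tins near px (row 246, col 213) and (row 260, col 263). The red look-alike is at (318, 245) and the coaster at (254, 372). Next I'll take a wrist look from above the tray to get accurate poses.

```bash
cat >> h.py <<'E'
from scipy.spatial.transform import Rotation as Rot
def down(a): return (Rot.from_euler("z",a)*Rot.from_euler("x",np.pi)).as_quat()
def wpose():
    return np.array(r.read_eef_pos(),float),Rot.from_quat(r.read_eef_rot()).as_matrix()
def wray(pix,z,pose):
    """wrist pixels [[row,col],..] -> world points at height z"""
    c=r.calibration("wrist");K=np.array(c["camera_matrix"],float);M=np.array(c["mount"],float);p,R=pose
    pix=np.atleast_2d(pix).astype(float)
    d=np.c_[pix[:,1],pix[:,0],np.ones(len(pix))]@np.linalg.inv(K).T@(R@M[:3,:3]).T;o=p+R@M[:3,3]
    return o+d*((z-o[2])/d[:,2])[:,None]
E
python3 - <<'E'
from h import *
print(np.round(r.calibration("wrist")["mount"],2).tolist())
for d in r.trace("tin_p","top")[:4] if r.capture("top") is not None else []:
    print(round(d["p"],2),d["location"],d["region"].sum())
print(ray("top",[259,264],61),ray("top",[246,213],61))
a=np.pi/2  # tool x -> +y
for a in (1.37,1.37-np.pi):
    print(a,r.ik([450,215,330],down(a)))
q=[s for s in (1.37,1.37-np.pi) if r.ik([450,215,330],down(s)) is not None][0]
q=min((s for s in (1.37,1.37-np.pi) if r.ik([450,215,330],down(s)) is not None),key=lambda s:abs(np.array(r.ik([450,215,330],down(s)))-r.read_q()).max())
r.goto([450,215,330],down(q)); P=wpose()
cv2.imwrite("pics/w0.png",r.capture("wrist"))
for n in("tin_p","tray_floor"):
    for d in r.place_of(n,"wrist")[:4]: print(n,round(d["p"],2),np.round(d["location"]),wray(d["location"],5,P).round(0))
print(r.read_time_s(),P[0],q)
E
```

```text
[[0.0, -0.96, -0.29, 73.18], [1.0, 0.0, 0.0, 0.01], [0.0, -0.29, 0.96, -120.01], [0.0, 0.0, 0.0, 1.0]]
0.93 [245.2, 212.0] 457
0.91 [259.0, 264.7] 389
0.69 [318.2, 248.5] 442
0.43 [256.2, 237.8] 4093
[476.13427275 139.91117569  61.        ] [513.44948657 282.67012413  61.        ]
1.37 [ 2.87450076e-01 -1.27234530e-01  1.74392619e+00 -4.44089210e-16
  1.52490099e+00  4.88246402e-01]
-1.771592653589793 [ 0.28745008 -0.12723453  1.74392619  0.          1.52490099 -2.65334625]
tin_p 0.77 [238. 351.] [[478. 147.   5.]]
tray_floor 0.83 [172. 356.] [[497. 222.   5.]]
2.6667 [449.73558711 215.72834948 329.81299114] 1.37
```

View pics/w0.png

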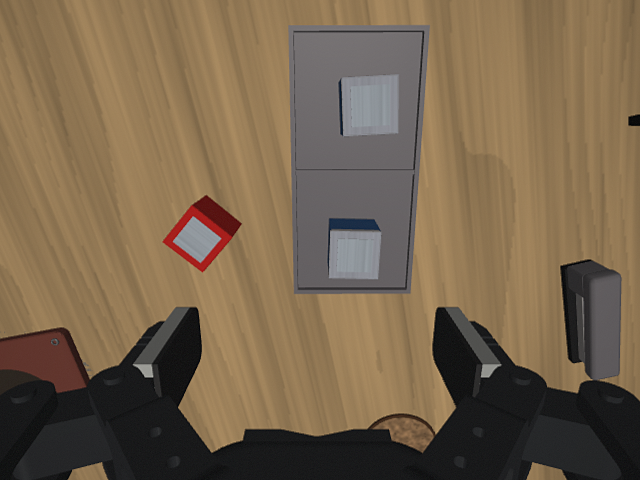

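The wrist picture shows lids centred at about (105, 370) and (254, 355), with the red one at (238, 200). Now I'll fit rectangles to the lids.

```bash
cat >> h.py <<'E'
def lids(img,seeds,pose,z=61):
    """fit square to the bright lid around each pixel seed; returns centre, side, yaw in (-45,45) deg"""
    m=(img.min(axis=2)>128).astype(np.uint8); m=cv2.morphologyEx(m,cv2.MORPH_OPEN,np.ones((5,5)))
    m=cv2.morphologyEx(m,cv2.MORPH_CLOSE,np.ones((5,5)))
    n,l=cv2.connectedComponents(m); out=[]
    for s in seeds:
        k=l[int(s[0]),int(s[1])]
        if not k: out.append(None);continue
        cs=max(cv2.findContours((l==k).astype(np.uint8),cv2.RETR_EXTERNAL,cv2.CHAIN_APPROX_NONE)[0],key=len)[:,0,::-1]
        (c,wh,a)=cv2.minAreaRect(wray(cs,z,pose)[:,:2].astype(np.float32))
        out.append((np.round(c,1),np.round(wh,1),round((a+45)%90-45,1)))
    return out
E
python3 - <<'E'
from h import *
P=wpose(); img=r.capture("wrist")
print(img[105,370],img[254,355],img[150,310],img[77,370])
for L in lids(img,[(105,370),(254,355)],P): print(L)
K=r.calibration("wrist")["camera_matrix"]; print(K)
tray=wray([[25,289],[26,429],[293,411],[293,295]],13,P)[:,:2]; print(tray.round(1),tray.mean(0))
E
```

```text
[155 150 144] [153 147 141] [106 103 108] [144 138 137]
(array([515.7, 288.3]), array([51.6, 51.6]), -8.3)
(array([476.3, 146.1]), array([51.4, 51.7]), -12.7)
[[397.60911045   0.         316.67388733]
 [  0.         397.60911045 237.76967636]
 [  0.           0.           1.        ]]
[[455.4 378.4]
 [590.7 350.3]
 [536.2  67.7]
 [399.8  95. ]] [495.52809288 222.85638502]
```

```bash
cat >> h.py <<'E'
TINS={"A":(515.7,288.3,-8.3),"B":(476.3,146.1,-12.7)}
ZG=41
def fz(n=12):
    v=[]
    for _ in range(n): v.append(r.read_contact_force()[2]); r.wait(0.03)
    return float(np.mean(v)),float(np.std(v))
def pick(k,lift=110):
    x,y,w=TINS[k];o=down(np.radians(90+w))
    r.set_gripper(1.0); r.goto([x,y,170],o); r.move_linear([x,y,ZG],rate=110)
    z=r.read_eef_pos()[2]
    r.set_gripper(0.0,45); print(k,"grip",r.read_grip_width(),r.read_finger_force(),"z",z)
    r.move_linear([x,y,lift],rate=60)
def place(k):
    x,y,w=TINS[k]
    r.move_linear([x,y,ZG+6],rate=60); r.move_linear([x,y,ZG+0.5],rate=15)
    r.wait(.2); r.set_gripper(1.0); r.wait(.3); r.move_linear([x,y,170],rate=120)
E
python3 - <<'E'
from h import *
x,y,w=TINS["B"]; r.goto([x,y,170],down(np.radians(90+w))); r.wait(.3)
print("empty",fz())
pick("B"); r.wait(.4)
print("held",fz(),r.read_grip_width(),r.read_finger_force(),r.read_eef_pos(),r.read_time_s())
cv2.imwrite("pics/w1.png",r.capture("scene")[200:400,280:500])
E
```

```text
empty (0.0783800605630194, 0.35218548472486816)
B grip 0.6068641010382754 48.079066425561905 z 41.76601105692914
held (-2.039880630717612, 0.4440188241084667) 0.6050637716472068 47.559622675180435 [476.31661068 146.10086092 110.03625853] 8.45
```

View pics/w1.png

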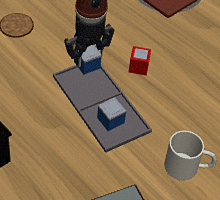

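The crop shows tin B lifted clear and held upright. It reads about 2.1 N, so it's probably the light one. I'll set it back and lift A to compare.

Run:
```python
from h import *
place("B"); r.wait(.2)
cv2.imwrite("pics/w2.png",r.capture("scene")[200:400,280:500])
x,y,w=TINS["A"]; r.goto([x,y,170],down(np.radians(90+w))); r.wait(.3); print("empty",fz())
pick("A"); r.wait(.4)
print("held",fz(),r.read_grip_width(),r.read_finger_force(),r.read_time_s())
```

```text
empty (0.01509855334193668, 0.43537280635157133)
A grip 0.6075430853181735 49.25212115049362 z 41.946238961882756
held (-4.605237142380841, 0.5153110938266724) 0.6013004944467716 48.54906678199768 18.275
```

View pics/w2.png

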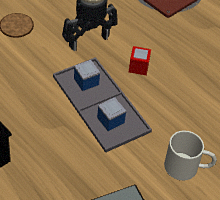

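A reads about 4.6 N, so A is the heavy tin, and B stands upright in the tray. I'll carry A to the coaster.

Run:
```python
from h import *
x,y,w=TINS["A"]
r.move_linear([x,y,200],rate=80); r.move_linear([491,-169,192],ori=down(np.radians(90+w)),rate=120); r.wait(.8)
print(r.read_eef_pos(),r.read_grip_width(),r.read_finger_force(),fz(),r.read_time_s())
cv2.imwrite("pics/s3.png",r.capture("scene")); cv2.imwrite("pics/t3.png",cv2.resize(r.capture("top")[190:330,170:430],None,fx=2.5,fy=2.5))
for d in r.place_of("tin_p_mid","scene")[:4]: print(round(d["p"],2),np.round(d["location"]),ray("scene",d["location"],33).round(),ray("scene",d["location"],187).round())
```

```text
[ 490.98818811 -169.00329488  191.99209149] 0.6011541272169452 48.55082854628563 (-4.697217933015904, 0.5684144603892928) 24.7167
0.82 [178. 292.] [ 384. -330.   33.] [ 490. -173.  187.]
0.71 [259. 423.] [307. 198.  33.] [423. 290. 187.]
```

View pics/s3.png

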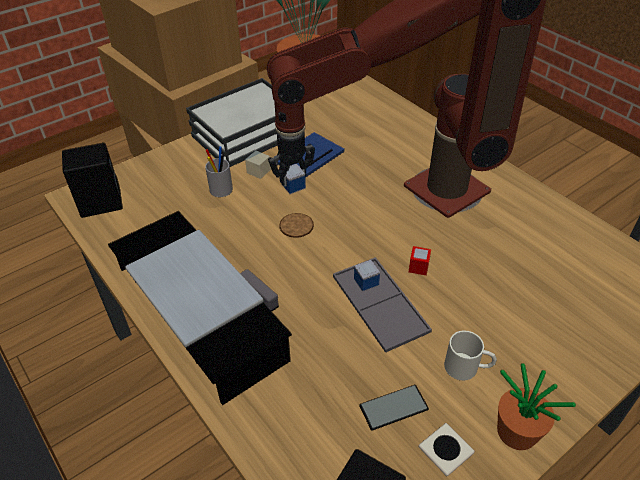

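View pics/t3.png

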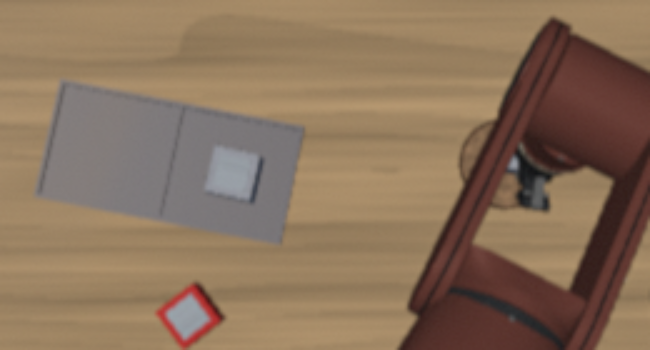

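The pictures show the heavy tin held upright above the coaster, at px (178, 292) in the scene view. The light tin stands upright in the tray at (275, 367), and nothing else has moved.

```bash
python3 -c "
from cell import r
r.wait(.3); print(r.close_job())"
```

```text
the job is handed in; nothing more can be done
None
```

The job is handed in: the heavier tin (about 4.6 N against 2.1 N) is held upright and still about 15 cm above the coaster, and the lighter one stands upright back in the tray; the judge returned no verdict.

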